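Move a snapped-in voltage plug of a power supply to its other socket

TASK

The computer power supply on the turntable is set for the wrong mains voltage. Pinch the two sprung tabs of its voltage plug together, draw the plug straight out of its socket and push it into the empty socket beside it until it is fully home and both catches have snapped out again, then let go. Be gentle: do not crush the tabs, do not tug at the plug while it is still caught and do not ram it in; leave everything else alone.

Things in the scene. Friction and masses are not known exactly. Their poses are not given: they have to be found in the camera images.
- plug: Voltage plug, ivory plastic, 65 g, the same either way round. Origin: centre of the underside of its collar (29 x 25 x 5 mm thick), which rests on the socket frame when home. z up out of the socket, y along the pinching line through its two side tabs, x across. Above the collar a grip block 18 (x) by 25 mm (y) with a flat top at z = 20 mm, between the tabs.
- plug_tip (a point): Lower end of the plug's shank, at z = -30 mm below its origin. The shank is 20 mm (x) by 25 mm (y); its last 6 mm taper by 3.5 mm (x) and 3 mm (y) on each side as a lead-in.
- tab_l (a joint): Sprung tab on the plug's +y side: 0 = fully out, 0.0055 m = pushed in to its stop; 2 N starts it, 5 N holds it at the stop. Upright plate 16 mm wide (x), outer face 21 mm from the plug's axis (42 mm over both tabs), upper edge at z = 18 mm. Its catch below the frame (flat top at z = -4.5 mm, sloped below down to z = -15 mm) reaches 26 mm out; it passes the frame once pushed in 4 mm.
- tab_r (a joint): The same tab on the plug's -y side.
- socket_a (a point): Socket that holds the plug at the start: centre of its opening, level with the top of its grey frame; axes as the power supply's. Opening 22.4 (x) by 44.4 mm (y), frame 3.5 mm thick, 34 by 60 mm outside, 2 mm above the panel. In either socket two sprung blades, 9 to 15 mm below its listed point, press on the shank's x faces with 2 N each: 3 N of drag, 4 to 9 N to push the taper past.
- socket_b (a point): Design position of the empty socket (same make, two pips), 38 mm from socket_a along the power supply's +x, at the same height. Its frame was refitted by hand on spacers: it is rigid, but truly sits 1 to 9 mm higher than this point and up to 5 mm off it along y, which is not measured and must be felt or seen. Plug home: collar down on that frame, y along this y, either way round.
- psu: Power supply: steel box, 180 mm (x) by 100 mm (y) by 120 mm tall, standing with its rear panel up, so that the panel (fan guard towards -x, mains inlet in the middle, the two voltage sockets towards +x) is its level top. Origin: centre of its underside. It is fixed to the turntable platter.
- platter (a joint): Turn of the platter about its upright axis from the start (rad, counter-clockwise from above). It turns freely on its bearing (friction about 0.04 N m), so any sideways push turns the power supply and the sockets.
- turntable: Brown bakelite turntable, 400 mm across, platter top 34 mm above the desk; origin: centre of its fixed base on the desk.
- joystick: Bystander on the platter: black joystick, base 85 by 85 mm, 112 mm tall.
- diskbox: Bystander on the platter: grey plastic floppy disk box, 62 by 105 by 100 mm tall.
- mouse: Bystander on the platter: boxy cream mouse, 60 by 98 by 33 mm.
- oscillator: Bystander on the platter: silver crystal oscillator can, 22 by 14 by 6.5 mm.
- screwdriver: Bystander on the desk: screwdriver lying flat.
- cleaner: Bystander on the desk: metal can, 52 mm across, 165 mm tall.
- mug: Bystander on the desk: white mug, 80 mm across, 92 mm tall.
There are look-alikes about, which are no part of the job. What is shaped like the plug but black or blue is not meant.

How it is judged:
On the way:
1. the plug is drawn clear out of its first socket (z of plug in the frame of socket_a above 0.031 m), for 0.1 s.
At the end, for the whole second after the job is handed in: The plug is snapped home in the socket that was empty: its origin within 8 mm sideways of socket_b and 0 to 11 mm above it (the frame's own offset included), upright within 5 degrees, both tabs sprung out again under the frame (each within 1 mm of fully out), released and at rest (horizontal distance between plug and socket_b below 0.008 m and z of plug in the frame of socket_b between 0 and 0.011 m and angle between plug's own z axis and vertical below 0.09 rad and value of joint each of tab_l, tab_r below 0.001 m and linear speed of plug below 0.02 m/s); the robot touches nothing.
It fails at once if the plug is tugged, pressed or wrenched against the power supply with more than 30 N (contact force between plug and psu above 30 N).
It fails at once if the plug is squeezed by the fingers with more than 100 N in all (contact force between the fingers and plug above 100 N).
It fails at once if something on the turntable is tipped, pushed off or struck (height (world z) of any of joystick, diskbox, mouse, oscillator below 0.02 m or angle between any of joystick, diskbox, mouse, oscillator's own z axis and vertical above 0.35 rad or contact force between any of the fingers, the arm and joystick above 3 N or contact force between any of the fingers, the arm and diskbox above 3 N or contact force between any of the fingers, the arm and mouse above 3 N or contact force between any of the fingers, the arm and oscillator above 3 N).
It fails at once if something on the desk is displaced by more than 30 mm (distance of any of screwdriver, cleaner, mug from where it was at the start of the episode above 0.03 m).
It also fails if it takes over 58 s, if anything falls off the work surface, if the arm or the gripper's body presses on something with over 40 N, if the wrist force passes 120 N, or if a joint passes its speed limit or range.

ROBOT

A 7-joint arm with a two-finger parallel gripper is mounted at the origin on the work surface. World frame = base frame: x ahead of the robot, y to its left, z up, the work surface at z = 0. Lengths are in m, angles in rad, forces in N, time in s.
With the tool pointing down it reaches from about 0.35 to 0.9 m from the base axis. Payload 8.1 kg.
Tool frame: the origin (TCP) lies between the finger pads; the fingertips stand 17 mm ahead of it and the grasp point (between the pads) lies 2 mm behind it; z points along the fingers, y is the direction in which the jaws open and shut (so a half turn about z gives the same grasp; the last joint's range is limited). The gripper opens to 92 mm and grips with 3 to 60 N. Pads are 19 mm wide; open, the fingers measure 130 mm over their backs; the gripper's body (75 mm by 190 mm) begins 47 mm behind the grasp point.
Start: joints at [1.154, 0.434, 0.025, 1.573, -0.012, 1.134, -0.075], TCP at [0.193, -0.595, 0.244] pointing down, gripper open.
Joint ranges: [-2.62, 2.62], [-0.44, 2.09], [-1.27, 1.32], [0.08, 2.57], [-1.32, 4.46], [0.12, 2], [-2.74, 2.74]. Speed limits (rad/s): [2.22, 2.22, 3.01, 3.01, 3.14, 3.14, 3.14].

INTERFACE

Orientations are given as a rotation vector (axis times angle).
In Python, from cell import arm gives the robot as it stands. The module is installed in compiled form; this text tells all that it offers.
- The arm moves only by the shell command python3 -m crank 'ROWS' [FORCE]. ROWS is JSON, a list of rows, each a list of 5 numbers: the opening, from 0 (shut) to 1 (fully open), then the shift along the world's x, y, z normalised to -1 to 1, where 1 is 40 cm, then the turn about the world's z normalised to -1 to 1, where 1 is 60 degrees. In form: [[fingers, tx, ty, tz, twist], ...]. A call has exactly 8 rows; each row shifts and turns the commanded pose from where the row before left it; what a row does not reach is not made up. A row lasts 1/12 s, in which the tool goes at most 41.7 mm and 7.16 degrees, less where a joint would pass 70% of its speed; a pose out of reach is approached as far as the arm can. A call with a number of a shift or a turn outside -1 to 1 is refused whole. A call with a gripper value outside its range is refused whole. The fingers move at their own pace and stop on an object; FORCE is the grip in N (left out, the last holds). Time passes only in rows, so rows that do not move let the fingers close, or fill a call up. It gives the time, the measured TCP pose, the force and the opening at its end, in the units of the state.
- arm.observe(): the state, without advancing time (a new reading comes with each control period).
- arm.get_image(name): name is "scene" or "top" or "wrist"; returns the picture (384x512x3 uint8, red, green, blue); there is no depth.
- arm.get_calibration(name): a dict with "intrinsics" (3x3 intrinsics, pixels), "extrinsics" (4x4, takes a point from camera to world coordinates). Camera axes: x right, y down, z forward; pixel columns grow to the right and rows downward; lengths in m; the calibration is good to about 2 mm. A picture is of the moment at which its call begins: read the wrist's pose just before it. get_calibration takes no time and is no camera call; for the wrist camera it gives the pose at the moment of the call.
- arm.sign_off(): hands the job in, once; it reports no verdict.
The state is a dict: "clock": time; "joints": joint angles; "dq": joint speeds; "joint_efforts": joint torques, N m; "position": TCP position; "ee_rot": TCP orientation; "force": force on the tool from outside, world axes, zero at the start; "ft_torque": the same for the moment, N m; "width": opening from 0.0 (shut) to 1.0 (fully open).
Only numpy, scipy, OpenCV 4.12 (cv2) and the standard library are available. Lean on these libraries where they do the work, as an engineer would, in place of code of your own. Each camera call takes 0.05 s, during which the arm holds its last target.

## Working session

There is one attempt and no reset: what is moved stays moved. The work goes in short steps, Python scripts to look and compute and a shell command to move; the robot and the scene stay as the last step left them, time stands still between calls to the robot, and variables do not carry over. Pictures are saved under pics/ and viewed, and the job is handed in when it is done.

```bash
mkdir -p pics; ls; python3 - <<'E'
from cell import arm
import cv2,numpy as np
s=arm.observe()
for k,v in s.items(): print(k,np.round(v,4))
for n in ["scene","top","wrist"]:
    c=arm.get_calibration(n); im=arm.get_image(n)
    cv2.imwrite(f"pics/{n}0.png",im[:,:,::-1])
    print(n,np.round(c["intrinsics"],1).tolist(),np.round(c["extrinsics"],4).tolist())
E
```

```text
pics
clock 0.0
joints [ 1.1544  0.4352  0.025   1.5741 -0.0116  1.134  -0.0751]
dq [-0.0019 -0.0013 -0.002  -0.0009  0.0001 -0.001   0.    ]
joint_efforts [ 1.00000e-03 -6.67851e+01  9.85600e-01 -3.14461e+01 -6.04000e-02
  4.26000e-02  1.00000e-04]
position [ 0.1927 -0.5941  0.2429]
ee_rot [-3.1015e+00 -4.9050e-01  5.0000e-04]
force [-0.102   0.2856 -0.1501]
ft_torque [ 0.0252 -0.0006 -0.0095]
width 1.0033
scene [[431.7, 0.0, 251.1], [0.0, 431.7, 194.4], [0.0, 0.0, 1.0]] [[0.1252, 0.5289, -0.8394, 1.4028], [0.9921, -0.073, 0.1019, -0.0923], [-0.0074, -0.8455, -0.5339, 0.7009], [0.0, 0.0, 0.0, 1.0]]
top [[383.2, 0.0, 256.9], [0.0, 383.2, 195.8], [0.0, 0.0, 1.0]] [[-0.1029, -0.9745, 0.1992, 0.2735], [-0.9947, 0.1002, -0.0239, 0.021], [0.0034, -0.2006, -0.9797, 1.3078], [0.0, 0.0, 0.0, 1.0]]
wrist [[270.8, 0.0, 252.4], [0.0, 270.8, 192.6], [0.0, 0.0, 1.0]] [[0.3078, -0.9075, -0.2857, 0.2711], [-0.9514, -0.2939, -0.0916, -0.5688], [-0.0008, 0.3001, -0.9539, 0.3847], [0.0, 0.0, 0.0, 1.0]]
```

View pics/scene0.png

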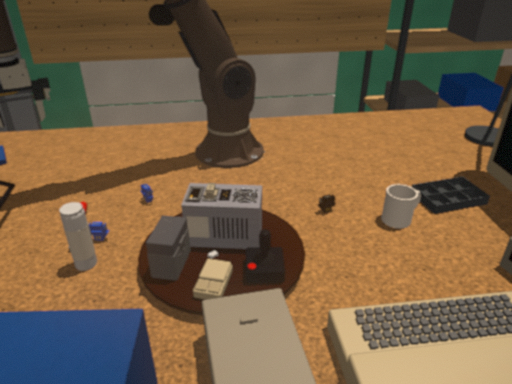

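View pics/top0.png

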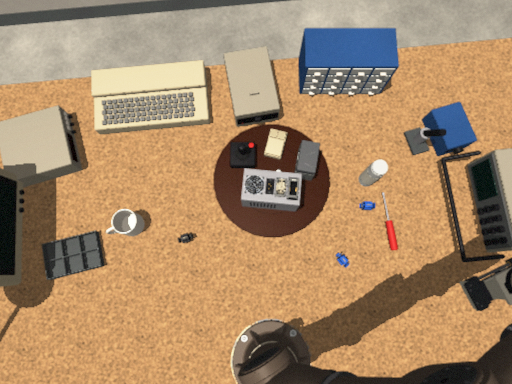

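View pics/wrist0.png

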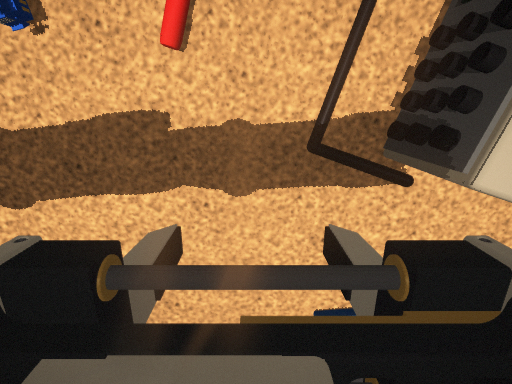

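The scene image shows the PSU at about (224,215) on the turntable. The top image shows it at about (272,189), and the wrist image shows only desk. I'll crop the top and scene views around the PSU.

```bash
cat > h.py <<'E'
from cell import arm
import cv2,numpy as np
def px2z(n,uv,z,c=None):
    c=c or arm.get_calibration(n); K=np.array(c["intrinsics"]);T=np.array(c["extrinsics"])
    d=T[:3,:3]@np.linalg.solve(K,[uv[0],uv[1],1]); o=T[:3,3]
    return o+d*(z-o[2])/d[2]
def proj(n,P,c=None):
    c=c or arm.get_calibration(n); K=np.array(c["intrinsics"]);T=np.array(c["extrinsics"])
    p=K@(T[:3,:3].T@(np.asarray(P,float)-T[:3,3])); return p[:2]/p[2]
E
python3 - <<'E'
import cv2
a=cv2.imread('pics/top0.png')[160:220,230:310]; a=cv2.resize(a,None,fx=10,fy=10,interpolation=cv2.INTER_CUBIC)
cv2.imwrite('pics/topc.png',a)
a=cv2.imread('pics/scene0.png')[175:260,170:280]; a=cv2.resize(a,None,fx=7,fy=7,interpolation=cv2.INTER_CUBIC)
cv2.imwrite('pics/scenec.png',a)
E
```

```text
(no output)
```

View pics/topc.png

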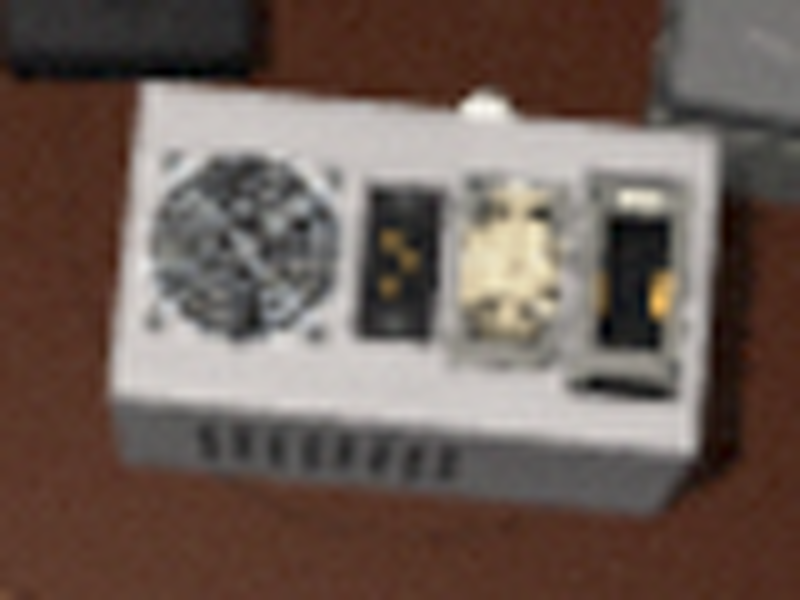

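View pics/scenec.png

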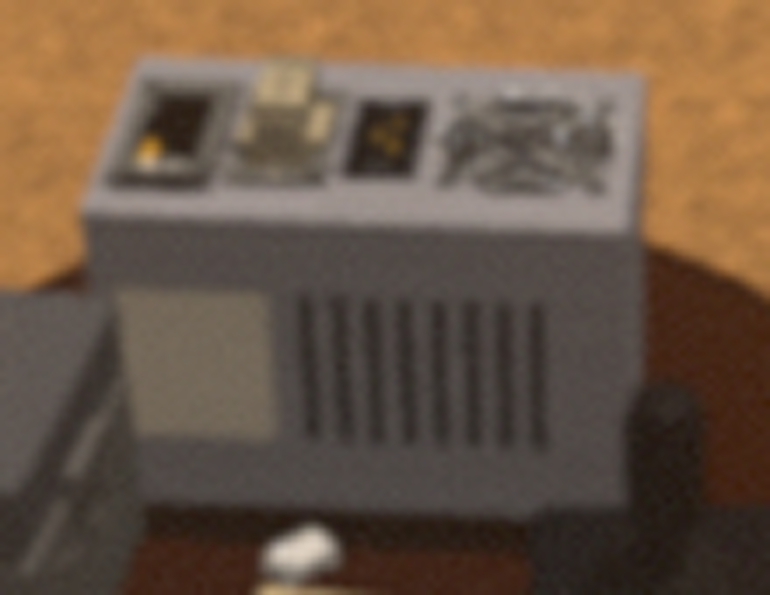

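The crops show the ivory plug in the first socket at top-crop (510,265), which is full-image (281,186). The empty socket is at crop (635,280). Candidates for the plug in the top image: the ivory plug at (281,186), blue look-alikes at (367,206) and (343,259), a black one at (186,238), and the pale oscillator at about (278,171). I choose (281,186), since it is ivory and sits in the socket. Next I'll compute the poses.

```bash
python3 - <<'E'
from h import *
c=arm.get_calibration("top")
P=[px2z("top",(230+x/10-.05,160+y/10-.05),0.154,c)[:2] for x,y in [(140,83),(720,130),(695,452),(112,395)]]
for p in P: print(np.round(p,4))
print([round(np.linalg.norm(P[i]-P[(i+1)%4]),4) for i in range(4)])
P=np.array(P); ctr=P.mean(0); print("ctr",ctr)
ex=(P[1]-P[0])+(P[2]-P[3]); yaw=np.arctan2(ex[1],ex[0]); ey=(P[0]-P[3])+(P[1]-P[2]);print("yaw",np.degrees(yaw),np.degrees(np.arctan2(-ey[0],ey[1])))
for nm,(x,y),z in [("plugtop",(510,262),.176),("frameA",(505,275),.156),("frameB",(628,283),.16)]:
    p=px2z("top",(230+x/10-.05,160+y/10-.05),z,c); R=np.array([[np.cos(yaw),-np.sin(yaw)],[np.sin(yaw),np.cos(yaw)]])
    print(nm,np.round(p,4),np.round(R.T@(p[:2]-ctr),4))
# turntable
E
```

```text
[0.5996 0.0241]
[ 0.5661 -0.154 ]
[ 0.4659 -0.1336]
[0.5018 0.0421]
[np.float64(0.1812), np.float64(0.1023), np.float64(0.1793), np.float64(0.0994)]
ctr [ 0.53332954 -0.05534576]
yaw -101.10058264956604 -101.01644892583704
plugtop [ 0.526  -0.0821  0.176 ] [ 0.0277 -0.0021]
frameA [ 0.5265 -0.0819  0.156 ] [ 0.0274 -0.0016]
frameB [ 0.5193 -0.1189  0.16  ] [ 0.065  -0.0016]
```

The sizes match: 181 × 101 mm against 180 × 100, and frames A and B are 38 mm apart. PSU yaw is about -101°. I'll move above it.

```bash
python3 -m crank '[[1,0.052,0.08,0.02,0.063],[1,0.052,0.08,0.02,0.063],[1,0.052,0.08,0.02,0.063],[1,0.052,0.08,0.02,0.063],[1,0.052,0.08,0.02,0.063],[1,0.052,0.08,0.02,0.063],[1,0.052,0.08,0.02,0.063],[1,0.052,0.08,0.02,0.063]]' 20
```

```text
clock: 0.82
position: [0.3598, -0.3367, 0.3081]
ee_rot: [2.865, 1.288, -0.0]
force: [1.1, -0.2, -0.1]
width: 1.0
```

```bash
python3 - <<'E'
from h import *
c=arm.get_calibration("top")
for uv in [(272,180),(214,180),(329,180),(272,126),(272,233)]: print(uv,np.round(px2z("top",uv,.034,c),4))
E
```

```text
(272, 180) [ 0.5822 -0.0671  0.034 ]
(214, 180) [0.6025 0.1303 0.034 ]
(329, 180) [ 0.5623 -0.2613  0.034 ]
(272, 126) [ 0.777  -0.0888  0.034 ]
(272, 233) [ 0.4018 -0.047   0.034 ]
```

```bash
python3 -m crank '[[1,0.05,0.076,0,0.063],[1,0.05,0.076,0,0.063],[1,0.05,0.076,0,0.063],[1,0.05,0.076,0,0.063],[1,0.05,0.076,0,0.063],[1,0.05,0.076,0,0.063],[1,0.05,0.076,0,0.063],[1,0.05,0.05,0,0.063]]'
python3 - <<'E'
from h import *
c=arm.get_calibration("wrist");im=arm.get_image("wrist");cv2.imwrite("pics/w1.png",im[:,:,::-1])
np.savez("w1.npz",K=c["intrinsics"],T=c["extrinsics"])
print(arm.observe()["position"],arm.observe()["ee_rot"])
for P in [(.526,-.082,.156),(.5193,-.1189,.16)]: print(proj("wrist",P,c))
E
```

```text
clock: 1.48
position: [0.5199, -0.1021, 0.3079]
ee_rot: [-2.427, -1.994, -0.001]
force: [-0.1, 0.6, -0.1]
width: 1.003
[ 0.52321245 -0.09806981  0.30778197] [-2.41725348 -2.00459754 -0.00659885]
[253.6205412  165.57260528]
[254.15013993 198.96713121]
```

View pics/w1.png

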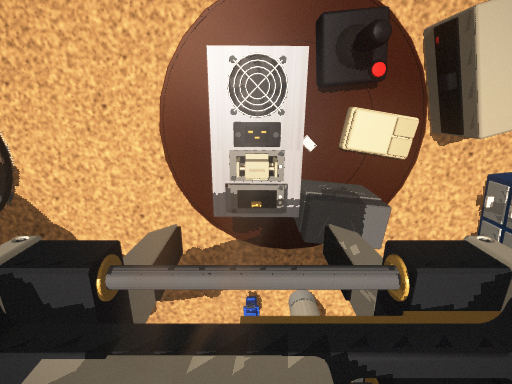

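The wrist image shows the ivory plug at (257,167) and empty socket B at (256,198). Both lie close to the predicted pixels. Here is a close crop.

```bash
python3 - <<'E'
import cv2
a=cv2.imread('pics/w1.png')[115:225,195:315]; a=cv2.resize(a,None,fx=6,fy=5.4,interpolation=cv2.INTER_CUBIC)
cv2.imwrite('pics/w1c.png',cv2.resize(cv2.imread('pics/w1.png')[125:222,200:314],None,fx=6,fy=6,interpolation=cv2.INTER_CUBIC))
E
```

```text
(no output)
```

View pics/w1c.png

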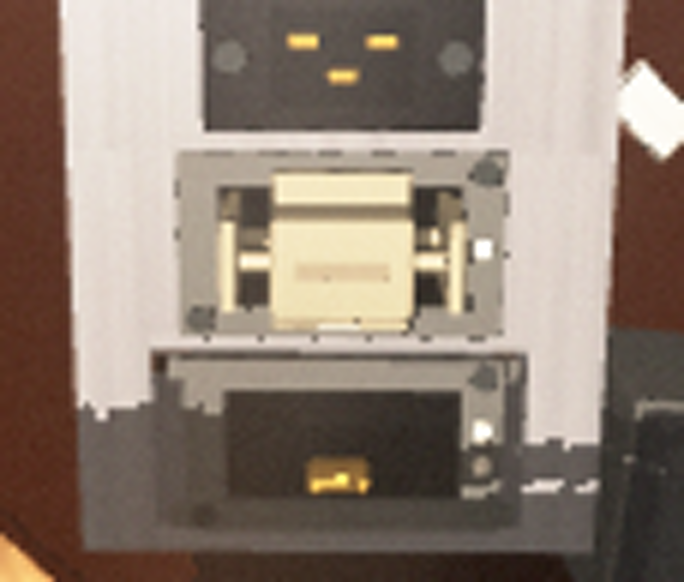

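```bash
python3 -m crank '[[1,0,-0.007,-0.042,0],[1,0,-0.007,-0.042,0],[1,0,-0.007,-0.042,0],[1,0,-0.007,-0.042,0],[1,0,0,0,0],[1,0,0,0,0],[1,0,0,0,0],[1,0,0,0,0]]'
python3 - <<'E'
from h import *
c=arm.get_calibration("wrist");im=arm.get_image("wrist");cv2.imwrite("pics/w2.png",im[:,:,::-1])
np.savez("w2.npz",K=c["intrinsics"],T=c["extrinsics"])
print(arm.observe()["position"],arm.observe()["ee_rot"])
a=im[90:265,160:340,::-1]
cv2.imwrite('pics/w2c.png',cv2.resize(a,None,fx=4,fy=3.4,interpolation=cv2.INTER_CUBIC) if 0 else cv2.resize(a[:150],None,fx=4,fy=4,interpolation=cv2.INTER_CUBIC))
E
```

```text
clock: 2.2
position: [0.5199, -0.1168, 0.2417]
ee_rot: [2.433, 1.986, 0.002]
force: [0.8, -0.1, -0.5]
width: 0.994
[ 0.51987033 -0.11680428  0.24167821] [2.43244712e+00 1.98597389e+00 1.82618206e-03]
```

View pics/w2c.png

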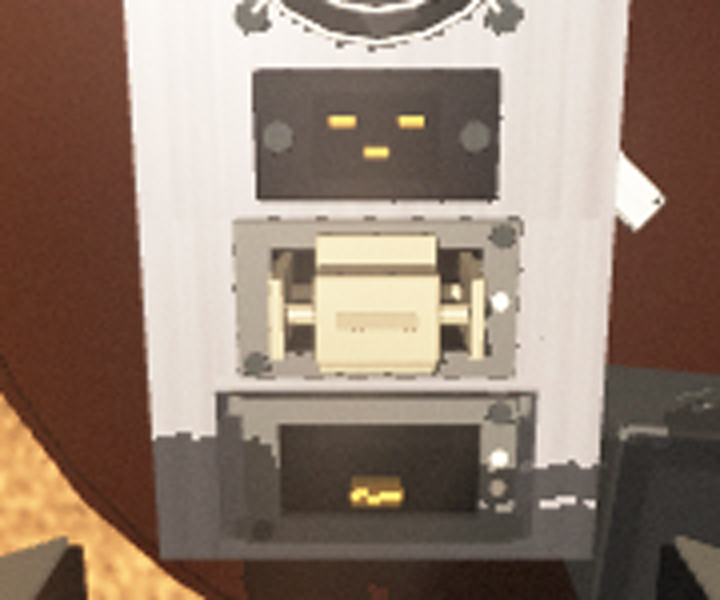

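The crop shows the plug centred at crop (377,315), frame A spanning 234–520, and frame B with its opening at 280–480 and outer edges about 218–536. I'll overlay models to estimate the height and y-offset of frame B.

```bash
cat > ov.py <<'E'
from h import *
import sys
def draw(f,npz,ctrA,yaw,hB,dyB,out,crop=(160,90,180,150),s=4,lines=True):
    im=cv2.imread(f); d=np.load(npz); c=dict(intrinsics=d["K"],extrinsics=d["T"])
    x0,y0,w,h=crop; a=cv2.resize(im[y0:y0+h,x0:x0+w],None,fx=s,fy=s,interpolation=cv2.INTER_CUBIC)
    ex=np.array([np.cos(yaw),np.sin(yaw),0]);ey=np.array([-np.sin(yaw),np.cos(yaw),0])
    A=np.array([*ctrA,.156])
    def rect(o,w,l,col):
        pts=[o+sx*w/2*ex+sy*l/2*ey for sx,sy in [(-1,-1),(-1,1),(1,1),(1,-1)]]
        q=[((proj("wrist",p,c)+.5-[x0,y0])*s-.5) for p in pts]
        cv2.polylines(a,[np.round(q).astype(int)],True,col,1)
        return np.round(q,0).tolist()
    print("Aout",rect(A,.034,.060,(0,0,255))); print("Aopen",rect(A,.0224,.0444,(0,0,255)))
    B=A+.038*ex+dyB*ey+[0,0,hB]
    print("Bout",rect(B,.034,.060,(0,255,0))); print("Bopen",rect(B,.0224,.0444,(0,255,0)))
    print("Blow",rect(B-[0,0,.0035],.0224,.0444,(255,255,0)))
    print("plugtop",rect(A+[0,0,.02],.018,.025,(255,0,0)))
    cv2.imwrite(out,a)
E
python3 - <<'E'
from ov import *
draw("pics/w2.png","w2.npz",(.5262,-.082),np.radians(-101.1),.005,0,"pics/w2o.png")
E
```

```text
Aout [[218.0, 221.0], [506.0, 219.0], [502.0, 376.0], [226.0, 378.0]]
Aopen [[257.0, 249.0], [468.0, 247.0], [466.0, 350.0], [261.0, 352.0]]
Bout [[224.0, 403.0], [504.0, 400.0], [499.0, 545.0], [232.0, 548.0]]
Bopen [[262.0, 428.0], [467.0, 426.0], [465.0, 522.0], [265.0, 523.0]]
Blow [[263.0, 423.0], [465.0, 421.0], [464.0, 516.0], [267.0, 517.0]]
plugtop [[297.0, 276.0], [427.0, 275.0], [426.0, 365.0], [300.0, 366.0]]
```

View pics/w2o.png

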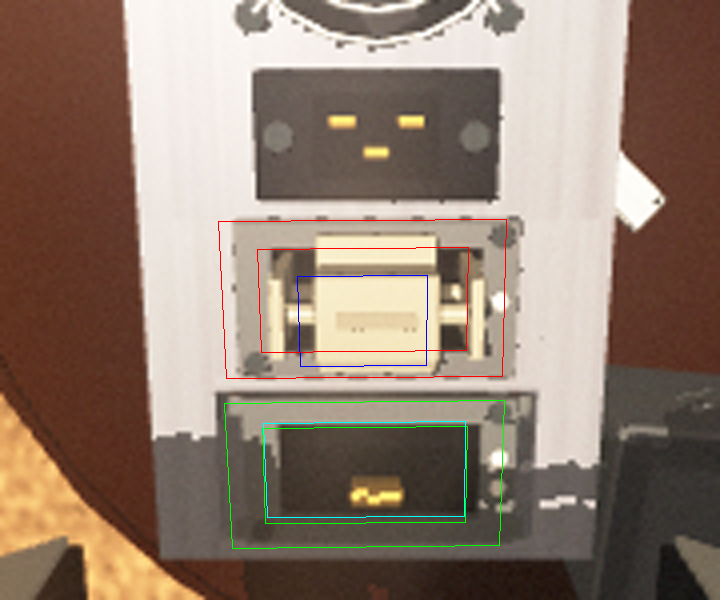

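```bash
python3 - <<'E'
from ov import *
draw("pics/w2.png","w2.npz",(.529,-.0826),np.radians(-100.6),.005,0,"pics/w2o1.png")
draw("pics/w2.png","w2.npz",(.529,-.0826),np.radians(-100.6),.008,0,"pics/w2o2.png")
a=np.hstack([cv2.imread("pics/w2o%d.png"%i)[200:580,180:580] for i in (1,2)]);cv2.imwrite("pics/w2o3.png",a)
E
```

```text
Aout [[231.0, 223.0], [519.0, 218.0], [515.0, 375.0], [240.0, 380.0]]
Aopen [[270.0, 250.0], [481.0, 246.0], [480.0, 350.0], [275.0, 353.0]]
Bout [[238.0, 404.0], [518.0, 399.0], [514.0, 544.0], [247.0, 549.0]]
Bopen [[276.0, 429.0], [481.0, 425.0], [480.0, 521.0], [280.0, 524.0]]
Blow [[277.0, 424.0], [480.0, 420.0], [478.0, 515.0], [282.0, 518.0]]
plugtop [[312.0, 276.0], [441.0, 274.0], [441.0, 364.0], [315.0, 367.0]]
Aout [[231.0, 223.0], [519.0, 218.0], [515.0, 375.0], [240.0, 380.0]]
Aopen [[270.0, 250.0], [481.0, 246.0], [480.0, 350.0], [275.0, 353.0]]
Bout [[237.0, 408.0], [520.0, 403.0], [516.0, 550.0], [245.0, 554.0]]
Bopen [[275.0, 433.0], [483.0, 430.0], [481.0, 526.0], [279.0, 530.0]]
Blow [[276.0, 428.0], [481.0, 425.0], [480.0, 520.0], [280.0, 523.0]]
plugtop [[312.0, 276.0], [441.0, 274.0], [441.0, 364.0], [315.0, 367.0]]
```

View pics/w2o3.png

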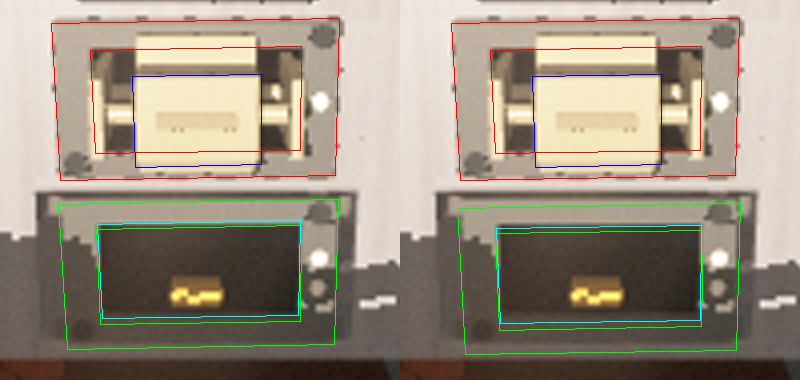

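```bash
python3 - <<'E'
from ov import *
L=[]
for i,(h,dy) in enumerate([(.003,0),(.006,0)]):
    draw("pics/w2.png","w2.npz",(.529,-.0827),np.radians(-101.5),h,dy,"pics/t.png",crop=(205,135,100,95),s=7)
    L.append(cv2.imread("pics/t.png")[320:,70:])
raw=cv2.resize(cv2.imread("pics/w2.png")[135:230,205:305],None,fx=7,fy=7,interpolation=cv2.INTER_CUBIC)
cv2.imwrite("pics/w2o4.png",cv2.resize(np.vstack([raw[320:,70:],L[1]]),None,fx=.9,fy=.85)); cv2.imwrite("pics/w2o5.png",np.vstack([L[0]]))
E
```

```text
Aout [[92.0, 72.0], [596.0, 71.0], [585.0, 346.0], [103.0, 347.0]]
Aopen [[159.0, 120.0], [529.0, 120.0], [524.0, 301.0], [165.0, 301.0]]
Bout [[102.0, 384.0], [587.0, 383.0], [577.0, 636.0], [112.0, 637.0]]
Bopen [[166.0, 429.0], [523.0, 428.0], [518.0, 594.0], [171.0, 595.0]]
Blow [[169.0, 420.0], [520.0, 420.0], [515.0, 584.0], [173.0, 584.0]]
plugtop [[232.0, 168.0], [459.0, 168.0], [456.0, 326.0], [235.0, 326.0]]
Aout [[92.0, 72.0], [596.0, 71.0], [585.0, 346.0], [103.0, 347.0]]
Aopen [[159.0, 120.0], [529.0, 120.0], [524.0, 301.0], [165.0, 301.0]]
Bout [[99.0, 391.0], [590.0, 391.0], [580.0, 645.0], [109.0, 646.0]]
Bopen [[164.0, 436.0], [525.0, 436.0], [520.0, 604.0], [169.0, 604.0]]
Blow [[167.0, 428.0], [522.0, 427.0], [517.0, 593.0], [171.0, 593.0]]
plugtop [[232.0, 168.0], [459.0, 168.0], [456.0, 326.0], [235.0, 326.0]]
```

View pics/w2o4.png

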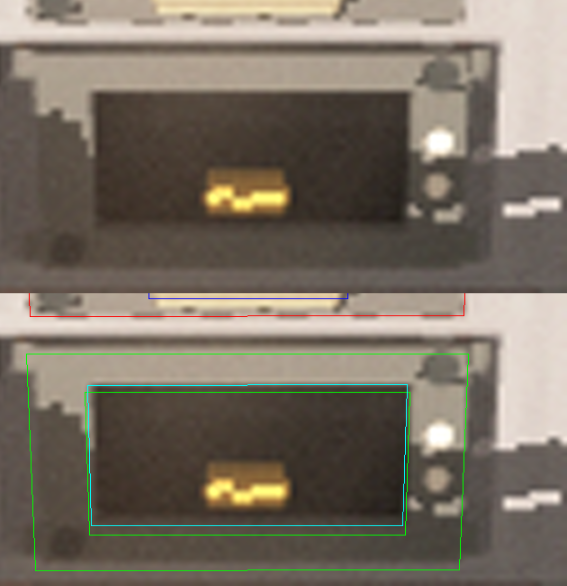

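View pics/w2o5.png

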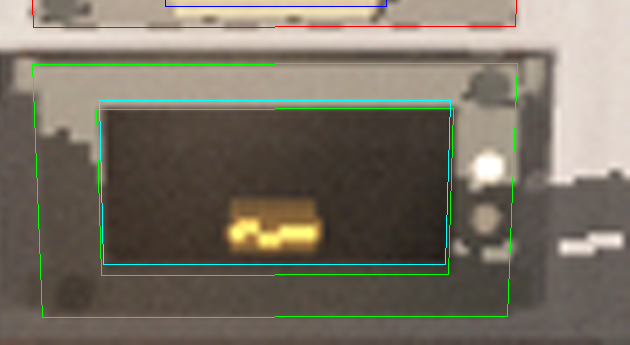

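Frame B fits a height of about 3 mm above design and dy of about +0.4 mm. Before pinching, I'll check jaw centring against the fingers as seen in the picture.

```bash
python3 - <<'E'
from h import *
from scipy.spatial.transform import Rotation as Ro
d=np.load("w2.npz");c=dict(intrinsics=d["K"],extrinsics=d["T"]); s=arm.observe()
R=Ro.from_rotvec(s["ee_rot"]).as_matrix(); p=np.array(s["position"])
print(np.round(R,3).tolist())
for dx,dz in [(0,0),(0,.017),(.034,.085)]:
    print(dx,dz,proj("wrist",p+R@[dx,0,dz],c))
for y in(.046,-.046): print(y,proj("wrist",p+R@[0,y,.017],c), proj("wrist",p+R@[0.0095,y,.017],c))
A=np.array([.529,-.0827,.156]); print("A in tool",R.T@(A-p))
a=cv2.imread("pics/w2.png")[215:330,100:410]; cv2.imwrite("pics/w2f.png",cv2.resize(a,None,fx=2.5,fy=2.5))
E
```

```text
[[0.2, 0.98, 0.002], [0.98, -0.2, -0.0], [0.0, 0.002, -1.0]]
0 0 [251.03874026 252.98847549]
0 0.017 [251.17039313 239.57688495]
0.034 0.085 [251.44605445 166.42330685]
0.046 [321.93756404 239.52802709] [323.06944864 226.12983064]
-0.046 [180.4179083  239.62573267] [179.2201494  226.23197069]
A in tool [0.03523922 0.00196738 0.08568276]
```

View pics/w2f.png

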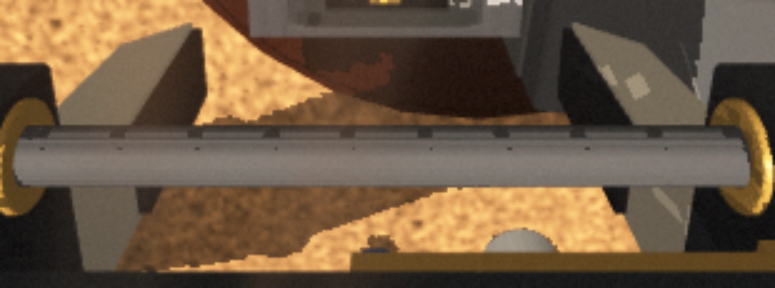

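```bash
python3 -m crank '[[1,0.01,0.043,0,0],[1,0.01,0.043,0,0],[1,0,0,-0.03,0],[1,0,0,-0.03,0],[1,0,0,-0.03,0],[1,0,0,-0.03,0],[1,0,0,-0.025,0],[1,0,0,0,0]]' 20
python3 - <<'E'
from h import *
s=arm.observe();print(s["position"],s["force"],s["clock"])
im=arm.get_image("wrist");cv2.imwrite("pics/w3.png",im[:,:,::-1])
im=arm.get_image("scene");cv2.imwrite("pics/s3.png",cv2.resize(im[150:270,150:300,::-1],None,fx=5,fy=5,interpolation=cv2.INTER_CUBIC))
E
```

```text
clock: 2.92
position: [0.5265, -0.0825, 0.1813]
ee_rot: [-2.432, -1.986, 0.002]
force: [-0.2, 0.2, -0.3]
width: 0.999
[ 0.52653587 -0.08249659  0.1812885 ] [-0.21831652  0.15796665 -0.2610184 ] 2.9167
```

View pics/w3.png

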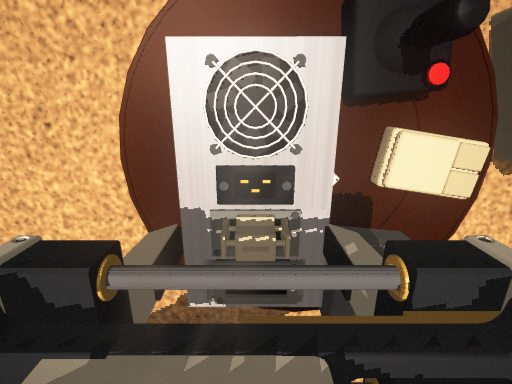

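View pics/s3.png

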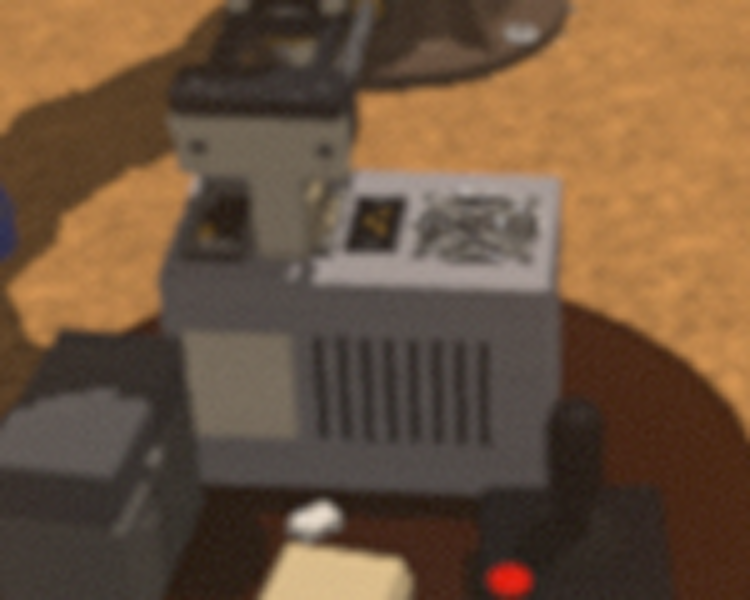

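```bash
python3 - <<'E'
from h import *
from scipy.spatial.transform import Rotation as Ro
c=arm.get_calibration("scene"); s=arm.observe()
R=Ro.from_rotvec(s["ee_rot"]).as_matrix(); p=np.array(s["position"])
def f(P): return np.round((proj("scene",P,c)-[150,150])*5,0)
for x in(-.0095,0,.0095): print("tip",f(p+R@[x,.055,.017]))
A=np.array([.528,-.0827,.156]); ex=R@[-1,0,0];ey=R@[0,1,0]
for x in(-.008,0,.008): print("tab",f(A+ex*x+ey*.021+[0,0,.018]), "block",f(A+ex*x+[0,0,.02]))
print("boxcorner",f(A-ex*.0274+ey*.0016+np.array([0,0,-.002])+ex*.09+ey*.05),f(A-ex*.0274+ey*.0016+np.array([0,0,-.002])-ex*.09+ey*.05))
print("frameA near corners", f(A+ex*.017+ey*.03),f(A-ex*.017+ey*.03))
E
```

```text
tip [264. 261.]
tip [284. 262.]
tip [305. 262.]
tab [312. 208.] block [318. 181.]
tab [295. 207.] block [301. 180.]
tab [278. 207.] block [285. 180.]
boxcorner [151. 275.] [544. 289.]
frameA near corners [258. 249.] [330. 252.]
```

```bash
python3 - <<'E'
from h import *
from scipy.spatial.transform import Rotation as Ro
c=arm.get_calibration("wrist"); s=arm.observe()
R=Ro.from_rotvec(s["ee_rot"]).as_matrix(); p=np.array(s["position"])
im=cv2.imread("pics/w3.png")[190:310,165:345]; a=cv2.resize(im,None,fx=4.4,fy=4.4,interpolation=cv2.INTER_CUBIC)
def f(P): return tuple(int(v) for v in np.round((proj("wrist",P,c)+.5-[165,190])*4.4))
A=np.array([.528,-.0827,.156]); ex=R@[-1,0,0];ey=R@[0,1,0]
for w,l,z,col in [(.034,.06,0,(0,0,255)),(.018,.025,.02,(255,0,0)),(.016,.042,.018,(0,255,0))]:
    q=[f(A+ex*w/2*a_+ey*l/2*b+np.array([0,0,z])) for a_,b in [(-1,-1),(-1,1),(1,1),(1,-1)]]; print(q)
    cv2.polylines(a,[np.array(q)],True,col,1)
q=[f(p+R@[x,y,.017]) for x,y in [(.0095,-.046),(.0095,.046),(-.0095,.046),(-.0095,-.046)]];print(q)
cv2.polylines(a,[np.array(q)],True,(255,0,255),1)
cv2.imwrite("pics/w3o.png",a)
E
```

```text
[(187, 89), (584, 89), (573, 288), (198, 288)]
[(295, 196), (477, 196), (474, 311), (298, 312)]
[(235, 197), (536, 196), (532, 298), (239, 298)]
[(65, 161), (698, 161), (688, 277), (75, 277)]
```

View pics/w3o.png

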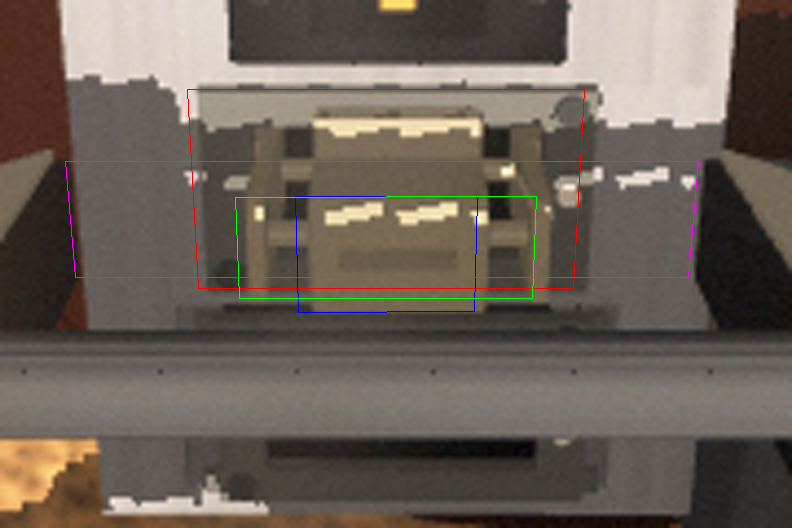

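The wrist overlay agrees along tool x. Along the jaw line the plug centre (column about 399 in the crop) is some 2.5 mm to the +jaw side of the finger centre (about 383). I'll correct that, go down to z 0.177, and pinch gently.

```bash
python3 -m crank '[[1,0.006,-0.002,0,0],[1,0,0,-0.011,0],[1,0,0,0,0],[0.6,0,0,0,0],[0.5,0,0,0,0],[0.5,0,0,0,0],[0.5,0,0,0,0],[0.5,0,0,0,0]]' 15
python3 - <<'E'
from h import *
s=arm.observe();print(s["position"],s["force"],s["clock"],s["width"])
im=arm.get_image("wrist");cv2.imwrite("pics/w4.png",cv2.resize(im[170:310,165:345,::-1],None,fx=4.2,fy=4.2,interpolation=cv2.INTER_CUBIC))
E
```

```text
clock: 3.68
position: [0.5297, -0.0833, 0.1782]
ee_rot: [2.434, 1.987, 0.0]
force: [0.2, 0.5, -0.2]
width: 0.687
[ 0.52972645 -0.08327256  0.17820616] [ 0.15641017  0.53699424 -0.23425229] 3.6833 0.6869526415969472
```

View pics/w4.png

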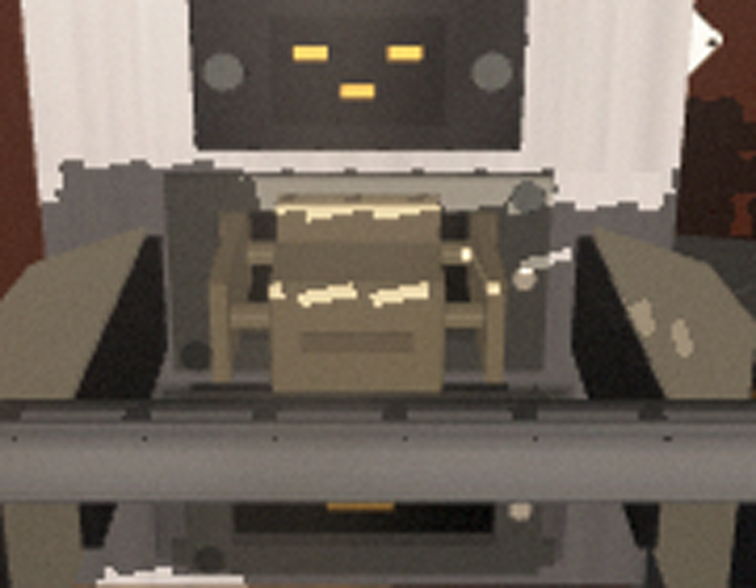

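Both tabs are between the fingers. The finger centre (about 367) is now slightly past the tab centre (about 358), so I'll back off 1 mm and close.

```bash
python3 -m crank '[[0.5,-0.0028,0.0005,0,0],[0.5,0,0,0,0],[0.45,0,0,0,0],[0.42,0,0,0,0],[0.3,0,0,0,0],[0.3,0,0,0,0],[0.3,0,0,0,0],[0.3,0,0,0,0]]' 20
python3 - <<'E'
from h import *
s=arm.observe();print(s["position"],s["force"],s["ft_torque"],s["clock"],s["width"])
im=arm.get_image("wrist");cv2.imwrite("pics/w5.png",cv2.resize(im[170:310,165:345,::-1],None,fx=4.2,fy=4.2,interpolation=cv2.INTER_CUBIC))
E
```

```text
clock: 4.4
position: [0.5285, -0.0831, 0.1782]
ee_rot: [-2.434, -1.987, 0.0]
force: [-2.3, -0.1, 3.1]
width: 0.33
[ 0.52847882 -0.08309823  0.17821966] [-2.32831047 -0.1226124   3.11241784] [-0.021024    0.29859346  0.0127282 ] 4.4 0.33030723481245516
```

View pics/w5.png

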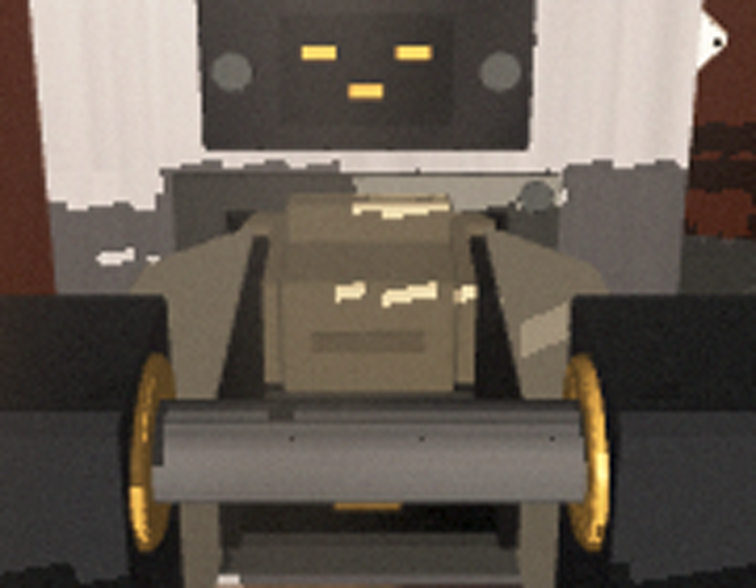

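Opening 0.33 is about 30.4 mm, so both tabs are at their stops. I'll start lifting gently and watch the force.

```bash
python3 -m crank '[[0.2,0,0,0,0],[0.2,0,0,0.002,0],[0.2,0,0,0.002,0],[0.2,0,0,0.003,0],[0.2,0,0,0.003,0],[0.2,0,0,0.003,0],[0.2,0,0,0.003,0],[0.2,0,0,0,0]]' 25
python3 -c "
from cell import arm;s=arm.observe();print(s['position'],s['force'],s['ft_torque'],s['width'])"
```

```text
clock: 5.12
position: [0.5286, -0.0831, 0.1848]
ee_rot: [2.433, 1.987, 0.0]
force: [-1.5, 0.5, -0.9]
width: 0.332
[ 0.52856311 -0.08307845  0.18477318] [-1.45764049  0.52666606 -0.91174251] [0.02630487 0.15431399 0.0323079 ] 0.3319183516363304
```

```bash
python3 -m crank '[[0.2,0,0,0.008,0],[0.2,0,0,0.012,0],[0.2,0,0,0.015,0],[0.2,0,0,0.015,0],[0.2,0,0,0.018,0],[0.2,0,0,0.02,0],[0.2,0,0,0.02,0],[0.2,0,0,0,0]]' 25
python3 - <<'E'
from h import *
s=arm.observe();print(s["position"],s["ee_rot"],s["force"],s["ft_torque"],s["clock"],s["width"])
c=arm.get_calibration("wrist");im=arm.get_image("wrist");cv2.imwrite("pics/w6.png",im[:,:,::-1]);np.savez("w6.npz",K=c["intrinsics"],T=c["extrinsics"])
im=arm.get_image("scene");cv2.imwrite("pics/s6.png",cv2.resize(im[130:250,150:300,::-1],None,fx=5,fy=5,interpolation=cv2.INTER_CUBIC))
E
```

```text
clock: 5.78
position: [0.5296, -0.083, 0.2299]
ee_rot: [2.432, 1.985, 0.003]
force: [0.2, 0.8, -0.5]
width: 0.328
[ 0.5295911  -0.08304807  0.22987523] [2.43196362 1.98523319 0.0033429 ] [ 0.23219874  0.75667472 -0.47883913] [-0.00547789 -0.07415482 -0.04061089] 5.7833 0.328293650487357
```

View pics/w6.png

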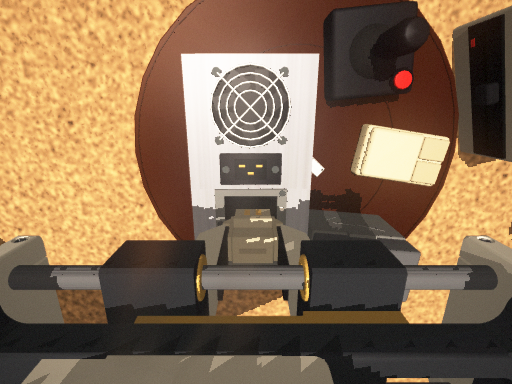

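View pics/s6.png

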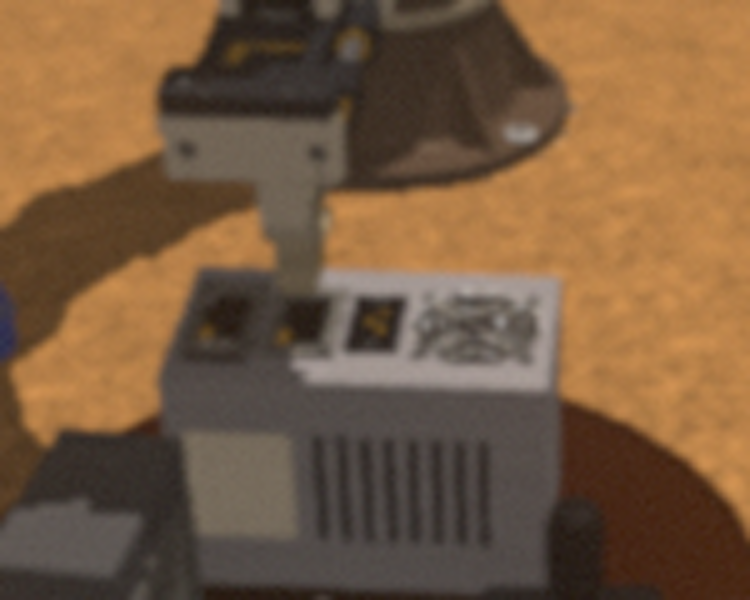

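The plug is clear of socket A, about 52 mm up, and the PSU edges show no rotation. I'll shift 38 mm along PSU +x.

```bash
python3 -m crank '[[0.2,-0.0048,-0.0233,0,0],[0.2,-0.0048,-0.0233,0,0],[0.2,-0.0048,-0.0233,0,0],[0.2,-0.0048,-0.0233,0,0],[0.2,0,0,0,0],[0.2,0,0,0,0],[0.2,0,0,0,0],[0.2,0,0,0,0]]' 25
python3 - <<'E'
from h import *
s=arm.observe();print(s["position"],s["ee_rot"],s["force"],s["ft_torque"],s["clock"],s["width"])
c=arm.get_calibration("wrist");im=arm.get_image("wrist");cv2.imwrite("pics/w7.png",im[:,:,::-1]);np.savez("w7.npz",K=c["intrinsics"],T=c["extrinsics"])
cv2.imwrite("pics/w7c.png",cv2.resize(im[110:290,150:350,::-1],None,fx=3.3,fy=3.3,interpolation=cv2.INTER_CUBIC))
im=arm.get_image("scene");cv2.imwrite("pics/s7.png",cv2.resize(im[160:230,170:270,::-1],None,fx=8,fy=8,interpolation=cv2.INTER_CUBIC))
E
```

```text
clock: 6.55
position: [0.521, -0.1198, 0.2277]
ee_rot: [-2.433, -1.987, -0.001]
force: [0.1, -0.0, -0.8]
width: 0.329
[ 0.52098797 -0.11982561  0.22774472] [-2.43286071e+00 -1.98730941e+00 -5.48906656e-04] [ 0.09316506 -0.03457561 -0.8223192 ] [-0.04427179 -0.12358234 -0.03403752] 6.55 0.3294278438797321
```

View pics/w7c.png

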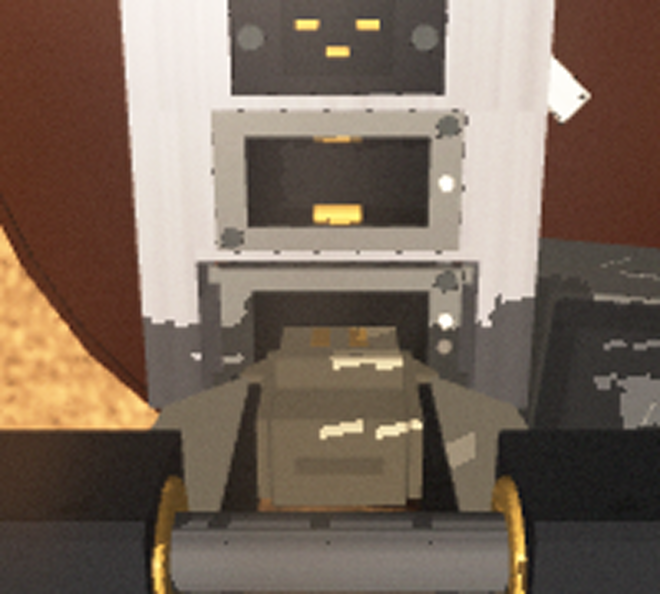

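View pics/s7.png

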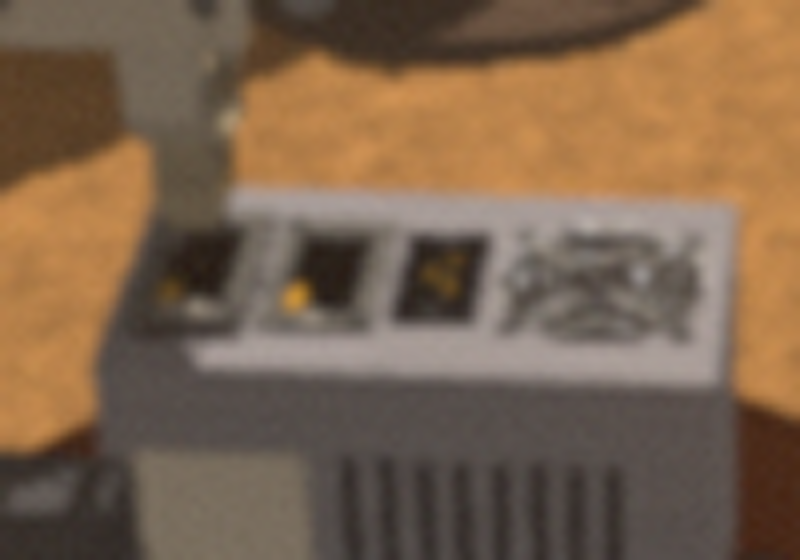

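```bash
python3 - <<'E'
import cv2,numpy as np
im=cv2.imread("pics/w7.png")
cv2.imwrite("pics/w7d.png",cv2.resize(im[138:232,205:300],None,fx=8,fy=6.3,interpolation=cv2.INTER_NEAREST))
g=im.astype(float).mean(2)
for r in (160,170,200,202,204): print(r,[(c,int(g[r,c])) for c in list(range(222,232))+list(range(276,296))])
E
```

```text
160 [(222, 169), (223, 166), (224, 112), (225, 51), (226, 49), (227, 52), (228, 55), (229, 59), (230, 56), (231, 58), (276, 52), (277, 51), (278, 50), (279, 58), (280, 119), (281, 160), (282, 163), (283, 163), (284, 164), (285, 161), (286, 164), (287, 160), (288, 160), (289, 166), (290, 207), (291, 218), (292, 216), (293, 219), (294, 221), (295, 219)]
170 [(222, 169), (223, 166), (224, 133), (225, 58), (226, 53), (227, 53), (228, 52), (229, 55), (230, 52), (231, 55), (276, 48), (277, 50), (278, 46), (279, 62), (280, 157), (281, 160), (282, 160), (283, 161), (284, 158), (285, 162), (286, 160), (287, 161), (288, 165), (289, 174), (290, 213), (291, 213), (292, 215), (293, 216), (294, 215), (295, 216)]
200 [(222, 156), (223, 155), (224, 152), (225, 84), (226, 63), (227, 49), (228, 51), (229, 49), (230, 50), (231, 53), (276, 48), (277, 44), (278, 42), (279, 61), (280, 132), (281, 152), (282, 152), (283, 150), (284, 152), (285, 153), (286, 153), (287, 151), (288, 150), (289, 130), (290, 81), (291, 79), (292, 82), (293, 84), (294, 131), (295, 216)]
202 [(222, 157), (223, 150), (224, 78), (225, 79), (226, 65), (227, 49), (228, 49), (229, 49), (230, 51), (231, 53), (276, 44), (277, 46), (278, 43), (279, 59), (280, 131), (281, 152), (282, 151), (283, 152), (284, 154), (285, 154), (286, 152), (287, 152), (288, 154), (289, 133), (290, 84), (291, 79), (292, 78), (293, 82), (294, 132), (295, 216)]
204 [(222, 153), (223, 155), (224, 143), (225, 78), (226, 67), (227, 47), (228, 48), (229, 48), (230, 51), (231, 49), (276, 43), (277, 45), (278, 43), (279, 53), (280, 133), (281, 152), (282, 149), (283, 153), (284, 150), (285, 150), (286, 153), (287, 151), (288, 152), (289, 129), (290, 84), (291, 82), (292, 81), (293, 82), (294, 133), (295, 215)]
```

View pics/w7d.png

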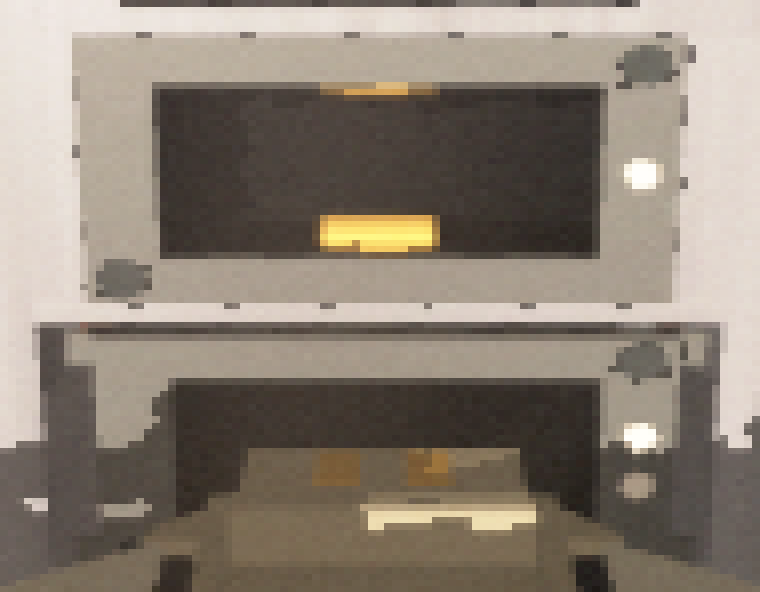

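In the wrist image, socket B's opening centre is at about column 252.8 and the plug at about 253, so they agree within about 0.3 mm. I'll nudge 0.5 mm along PSU +x and descend in slow steps.

```bash
python3 -m crank '[[0.2,0,-0.0012,0,0],[0.2,0,0,-0.015,0],[0.2,0,0,-0.015,0],[0.2,0,0,-0.006,0],[0.2,0,0,-0.004,0],[0.2,0,0,-0.003,0],[0.2,0,0,-0.003,0],[0.2,0,0,0,0]]' 25
python3 - <<'E'
from h import *
s=arm.observe();print(s["position"],s["ee_rot"],s["force"],s["ft_torque"],s["clock"],s["width"])
im=arm.get_image("wrist");cv2.imwrite("pics/w8.png",im[:,:,::-1])
cv2.imwrite("pics/w8c.png",cv2.resize(im[110:290,150:350,::-1],None,fx=3.3,fy=3.3,interpolation=cv2.INTER_CUBIC))
im=arm.get_image("scene");cv2.imwrite("pics/s8.png",cv2.resize(im[160:230,170:270,::-1],None,fx=8,fy=8,interpolation=cv2.INTER_CUBIC))
E
```

```text
clock: 7.32
position: [0.5209, -0.1209, 0.2092]
ee_rot: [-2.434, -1.987, 0.0]
force: [-0.7, 0.7, -0.9]
width: 0.328
[ 0.52088107 -0.12086967  0.20917239] [-2.43355801e+00 -1.98667700e+00  9.31771949e-05] [-0.65797651  0.65228595 -0.87553212] [ 0.00523327 -0.12476136  0.03744325] 7.3167 0.3282699892677313
```

View pics/w8c.png

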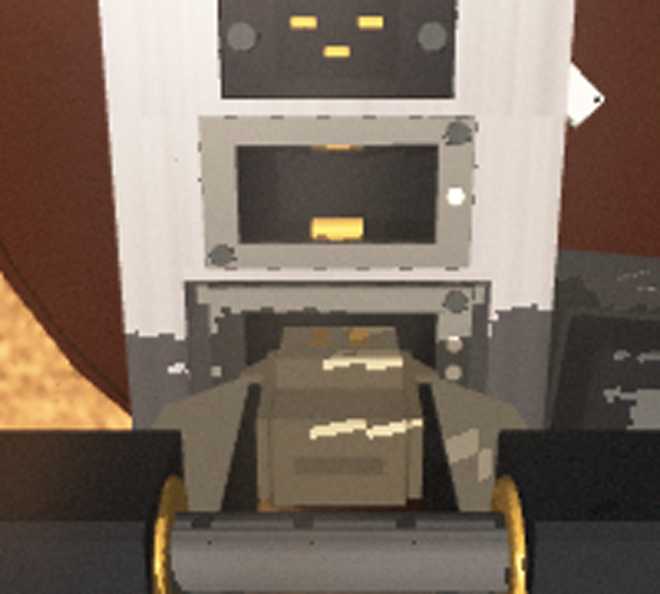

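View pics/s8.png

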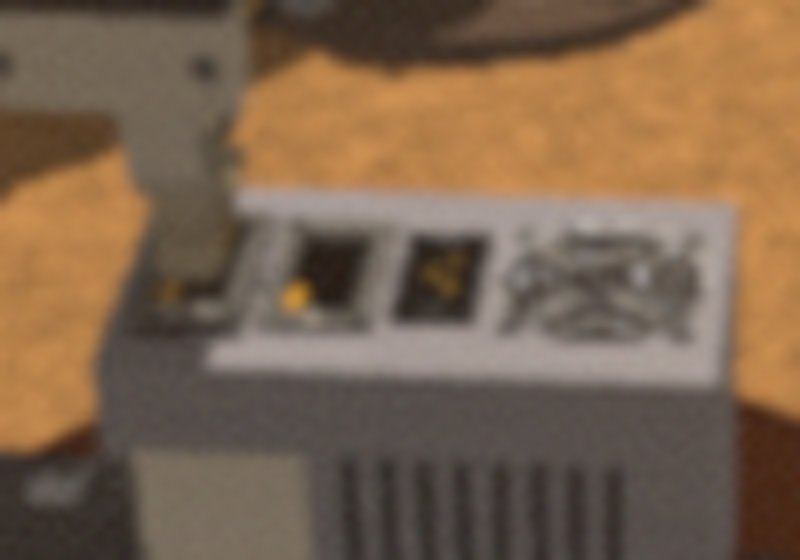

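There is no contact yet and the tip is entering. I'll continue slowly.

```bash
python3 -m crank '[[0.2,0,0.0008,-0.003,0],[0.2,0,0,-0.003,0],[0.2,0,0,-0.003,0],[0.2,0,0,-0.003,0],[0.2,0,0,-0.002,0],[0.2,0,0,-0.002,0],[0.2,0,0,0,0],[0.2,0,0,0,0]]' 25
python3 -c "
from cell import arm;s=arm.observe();print(s['position'],s['force'],s['ft_torque'],s['width'])"
```

```text
clock: 8.08
position: [0.5209, -0.1206, 0.2029]
ee_rot: [-2.434, -1.987, 0.0]
force: [-0.2, -1.4, 0.5]
width: 0.332
[ 0.52087645 -0.12056587  0.2029039 ] [-0.20614116 -1.41090011  0.45030162] [-0.04423109 -0.14726256 -0.00743655] 0.33196764865305717
```

```bash
python3 -m crank '[[0.2,0,0,-0.002,0],[0.2,0,0,-0.002,0],[0.2,0,0,-0.002,0],[0.2,0,0,-0.002,0],[0.2,0,0,0,0],[0.2,0,0,0,0],[0.2,0,0,0,0],[0.2,0,0,0,0]]' 25
python3 -c "
from cell import arm;s=arm.observe();print(s['position'],s['force'],s['ft_torque'],s['width'])"
```

```text
clock: 8.75
position: [0.5209, -0.1205, 0.1998]
ee_rot: [2.434, 1.987, 0.0]
force: [0.6, -0.9, -1.0]
width: 0.331
[ 0.52093765 -0.12050889  0.19978052] [ 0.57784344 -0.92892297 -0.96566674] [-0.01154154 -0.06105964 -0.02886801] 0.33103219847562004
```

```bash
python3 -m crank '[[0.2,0,0,-0.002,0],[0.2,0,0,-0.002,0],[0.2,0,0,-0.002,0],[0.2,0,0,-0.002,0],[0.2,0,0,-0.002,0],[0.2,0,0,-0.002,0],[0.2,0,0,0,0],[0.2,0,0,0,0]]' 25
python3 -c "
from cell import arm;s=arm.observe();print(s['position'],s['force'],s['ft_torque'],s['width'])"
```

```text
clock: 9.42
position: [0.5209, -0.1205, 0.1949]
ee_rot: [-2.434, -1.987, 0.0]
force: [0.4, -0.2, -0.6]
width: 0.33
[ 0.52085399 -0.12053622  0.19487527] [ 0.44952756 -0.18585984 -0.58200659] [-0.05483354 -0.10054483  0.03340056] 0.33041190668828674
```

```bash
python3 - <<'E'
from h import *
im=arm.get_image("wrist");cv2.imwrite("pics/w9.png",im[:,:,::-1])
cv2.imwrite("pics/w9c.png",cv2.resize(im[110:290,150:350,::-1],None,fx=3.3,fy=3.3,interpolation=cv2.INTER_CUBIC))
im=arm.get_image("scene");cv2.imwrite("pics/s9.png",cv2.resize(im[160:230,170:270,::-1],None,fx=8,fy=8,interpolation=cv2.INTER_CUBIC))
E
```

```text
(no output)
```

View pics/w9c.png

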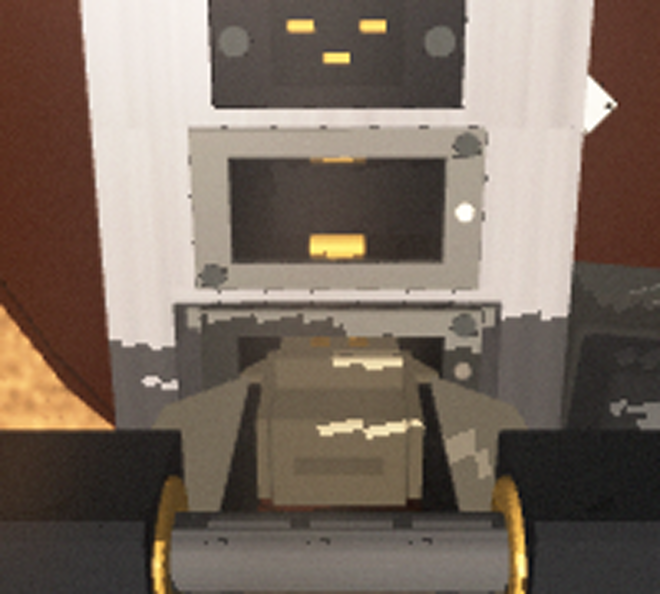

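View pics/s9.png

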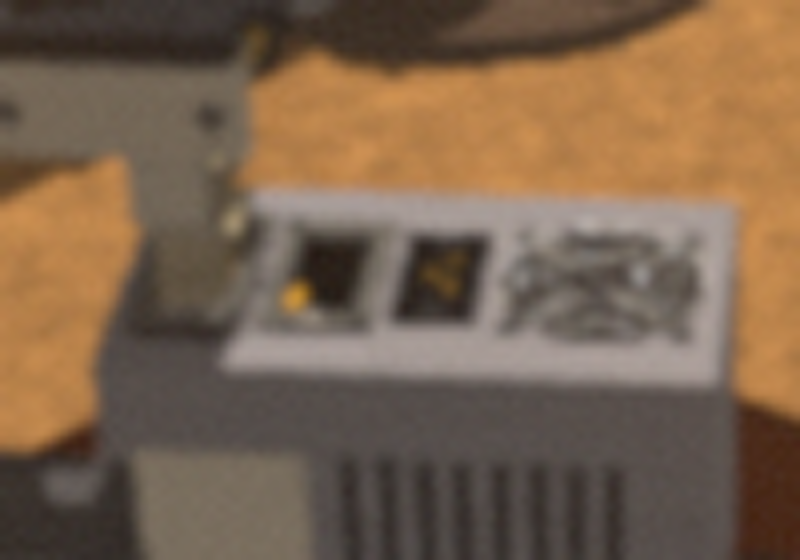

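The plug is entering B squarely, and its pose in the grip is unchanged. I'll continue.

```bash
python3 -m crank '[[0.2,0,0,-0.002,0],[0.2,0,0,-0.002,0],[0.2,0,0,-0.002,0],[0.2,0,0,-0.002,0],[0.2,0,0,-0.002,0],[0.2,0,0,0,0],[0.2,0,0,0,0],[0.2,0,0,0,0]]' 25
python3 -c "
from cell import arm;s=arm.observe();print(s['position'],s['force'],s['ft_torque'],s['width'])"
python3 -m crank '[[0.2,0,0,-0.002,0],[0.2,0,0,-0.002,0],[0.2,0,0,-0.002,0],[0.2,0,0,-0.002,0],[0.2,0,0,0,0],[0.2,0,0,0,0],[0.2,0,0,0,0],[0.2,0,0,0,0]]' 25
python3 -c "
from cell import arm;s=arm.observe();print(s['position'],s['force'],s['ft_torque'],s['width'])"
```

```text
clock: 10.18
position: [0.5211, -0.1206, 0.1911]
ee_rot: [2.433, 1.986, 0.001]
force: [0.3, 0.3, 3.5]
width: 0.327
[ 0.52113996 -0.12056766  0.19105215] [0.26878598 0.34877565 3.54121205] [ 0.05091881 -0.259008   -0.03259861] 0.32669478313929157
clock: 10.85
position: [0.5206, -0.1205, 0.1874]
ee_rot: [-2.433, -1.986, 0.001]
force: [0.7, -0.2, -2.6]
width: 0.336
[ 0.52062573 -0.12053797  0.18742885] [ 0.69913878 -0.23309857 -2.62081745] [ 0.00325404 -0.31767519 -0.02957969] 0.33583762063742073
```

```bash
python3 -m crank '[[0.2,0,0,-0.002,0],[0.2,0,0,-0.002,0],[0.2,0,0,-0.002,0],[0.2,0,0,0,0],[0.2,0,0,0,0],[0.2,0,0,0,0],[0.2,0,0,0,0],[0.2,0,0,0,0]]' 25
python3 -c "
from cell import arm;s=arm.observe();print(s['position'],s['force'],s['ft_torque'],s['width'])"
python3 -m crank '[[0.2,0,0,-0.0015,0],[0.2,0,0,-0.0015,0],[0.2,0,0,-0.0015,0],[0.2,0,0,0,0],[0.2,0,0,0,0],[0.2,0,0,0,0],[0.2,0,0,0,0],[0.2,0,0,0,0]]' 25
python3 -c "
from cell import arm;s=arm.observe();print(s['position'],s['force'],s['ft_torque'],s['width'])"
```

```text
clock: 11.52
position: [0.5209, -0.1206, 0.1853]
ee_rot: [2.434, 1.987, -0.0]
force: [-0.7, 0.0, 0.5]
width: 0.33
[ 0.52087142 -0.1205817   0.18529854] [-0.67063001  0.01001873  0.48682193] [ 0.00412063 -0.14669063  0.02692624] 0.32969132626489855
clock: 12.18
position: [0.5209, -0.1206, 0.1835]
ee_rot: [2.434, 1.987, 0.0]
force: [1.1, -0.1, -0.1]
width: 0.326
[ 0.52094204 -0.12055811  0.18353935] [ 1.09129122 -0.09621438 -0.12115541] [-0.04254854 -0.26595296  0.00678863] 0.32645006581733316
```

```bash
python3 -m crank '[[0.2,0,0,-0.0015,0],[0.2,0,0,-0.0015,0],[0.2,0,0,-0.0010,0],[0.2,0,0,0,0],[0.2,0,0,0,0],[0.2,0,0,0,0],[0.2,0,0,0,0],[0.2,0,0,0,0]]' 25
python3 - <<'E'
from h import *
s=arm.observe();print(s['position'],s['force'],s['ft_torque'],s['width'])
im=arm.get_image("wrist");cv2.imwrite("pics/w10.png",im[:,:,::-1])
cv2.imwrite("pics/w10c.png",cv2.resize(im[110:290,150:350,::-1],None,fx=3.3,fy=3.3,interpolation=cv2.INTER_CUBIC))
im=arm.get_image("scene");cv2.imwrite("pics/s10.png",cv2.resize(im[160:230,170:270,::-1],None,fx=8,fy=8,interpolation=cv2.INTER_CUBIC))
E
```

```text
clock: 12.85
position: [0.5209, -0.1206, 0.1819]
ee_rot: [2.434, 1.987, 0.0]
force: [0.7, 0.3, -0.3]
width: 0.323
[ 0.52091142 -0.12055153  0.18191598] [ 0.66755258  0.28280406 -0.30105855] [-0.03670009 -0.22842987 -0.00980626] 0.32271568813429324
```

View pics/w10c.png

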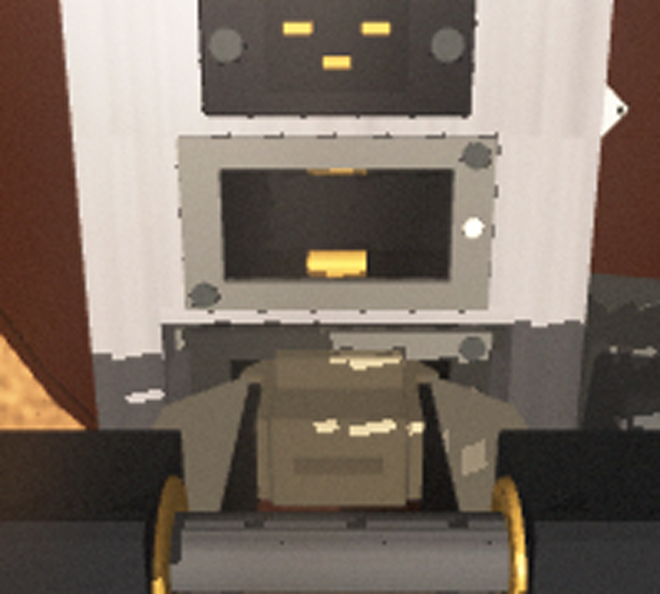

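View pics/s10.png

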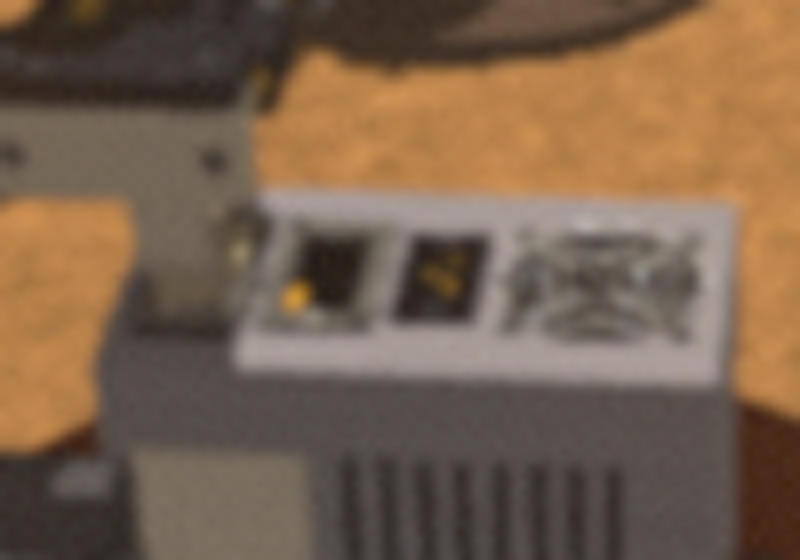

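```bash
python3 -m crank '[[0.2,0,0,-0.001,0],[0.2,0,0,-0.001,0],[0.2,0,0,-0.001,0],[0.2,0,0,0,0],[0.2,0,0,0,0],[0.2,0,0,0,0],[0.2,0,0,0,0],[0.2,0,0,0,0]]' 25
python3 -c "
from cell import arm;s=arm.observe();print(s['position'],s['force'],s['ft_torque'],s['width'])"
```

```text
clock: 13.62
position: [0.5209, -0.1205, 0.1807]
ee_rot: [2.434, 1.987, -0.0]
force: [0.2, -0.1, 0.9]
width: 0.33
[ 0.520883   -0.12054669  0.18071244] [ 0.19673238 -0.05748625  0.90495126] [ 0.06601452 -0.18792247 -0.00806498] 0.3300846782639565
```

```bash
python3 -m crank '[[0.2,0,0,-0.001,0],[0.2,0,0,-0.001,0],[0.2,0,0,0,0],[0.2,0,0,0,0],[0.2,0,0,0,0],[0.2,0,0,0,0],[0.2,0,0,0,0],[0.2,0,0,0,0]]' 25
python3 -c "
from cell import arm;s=arm.observe();print(s['position'],s['force'],s['ft_torque'],s['width'])"
```

```text
clock: 14.28
position: [0.521, -0.1207, 0.1803]
ee_rot: [2.433, 1.986, 0.0]
force: [-1.0, 0.5, 4.7]
width: 0.332
[ 0.52103843 -0.12068031  0.18028217] [-0.95330199  0.48838922  4.7469731 ] [-0.04627905  0.00875168 -0.00774947] 0.33233341144102
```

```bash
python3 -m crank '[[0.2,0,0,-0.001,0],[0.2,0,0,-0.001,0],[0.2,0,0,0,0],[0.2,0,0,0,0],[0.2,0,0,0,0],[0.2,0,0,0,0],[0.2,0,0,0,0],[0.2,0,0,0,0]]' 25
python3 -c "
from cell import arm;s=arm.observe();print(s['position'],s['force'],s['ft_torque'],s['width'])"
```

```text
clock: 14.95
position: [0.5213, -0.121, 0.1802]
ee_rot: [2.433, 1.985, 0.001]
force: [-2.8, -1.1, 12.7]
width: 0.327
[ 0.52133483 -0.12095113  0.18019001] [-2.80814158 -1.11017791 12.65721949] [-0.23528085  0.47239382  0.07655201] 0.3267929304765751
```

There's a hard stop at z 0.1802 with force rising to 12.7 N. The collar is down on the frame, so B sits about 2 mm high. I'll ease off and open.

```bash
python3 -m crank '[[0.2,0,0,0.001,0],[0.4,0,0,0,0],[0.45,0,0,0,0],[0.5,0,0,0,0],[0.6,0,0,0,0],[0.7,0,0,0,0],[0.7,0,0,0,0],[0.7,0,0,0,0]]' 25
python3 - <<'E'
from h import *
s=arm.observe();print(s['position'],s['force'],s['ft_torque'],s['width'])
im=arm.get_image("wrist");cv2.imwrite("pics/w11.png",im[:,:,::-1])
cv2.imwrite("pics/w11c.png",cv2.resize(im[170:310,165:345,::-1],None,fx=4.2,fy=4.2,interpolation=cv2.INTER_CUBIC))
E
```

```text
clock: 15.62
position: [0.5207, -0.1205, 0.1793]
ee_rot: [-2.433, -1.987, 0.0]
force: [0.0, -0.2, 0.1]
width: 0.694
[ 0.52071905 -0.12049475  0.17928843] [ 0.02072257 -0.19631105  0.06572659] [ 0.00601548 -0.08756094 -0.01570358] 0.6944118654768717
```

View pics/w11c.png

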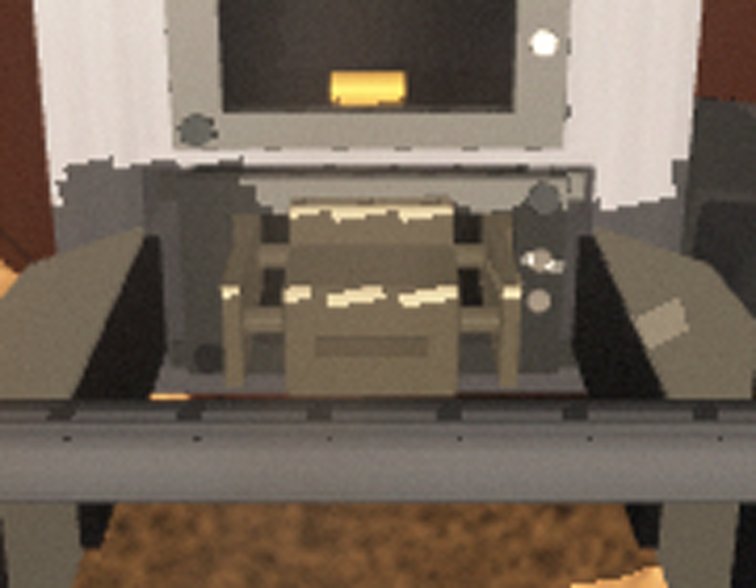

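The tabs have sprung out symmetrically. They span 298 px, against 293 px when fully out in A at a similar distance. I'll lift straight clear and check from above.

```bash
python3 -m crank '[[0.75,0,0,0.02,0],[0.8,0,0,0.03,0],[0.9,0,0,0.04,0],[1,0,0,0.04,0],[1,0,0,0.03,0],[1,0,0,0,0],[1,0,0,0,0],[1,0,0,0,0]]'
python3 - <<'E'
from h import *
s=arm.observe();print(s['position'],s['force'],s['clock'])
c=arm.get_calibration("wrist");im=arm.get_image("wrist");cv2.imwrite("pics/w12.png",im[:,:,::-1]);np.savez("w12.npz",K=c["intrinsics"],T=c["extrinsics"])
cv2.imwrite("pics/w12c.png",cv2.resize(im[130:270,180:330,::-1],None,fx=4.2,fy=4.2,interpolation=cv2.INTER_CUBIC))
im=arm.get_image("scene");cv2.imwrite("pics/s12.png",cv2.resize(im[160:230,170:270,::-1],None,fx=8,fy=8,interpolation=cv2.INTER_CUBIC))
E
```

```text
clock: 16.33
position: [0.5205, -0.1206, 0.2431]
ee_rot: [-2.433, -1.986, 0.001]
force: [-0.5, -0.6, -0.9]
width: 0.998
[ 0.520536   -0.12057349  0.24312069] [-0.47963276 -0.61190113 -0.90104063] 16.3333
```

View pics/w12c.png

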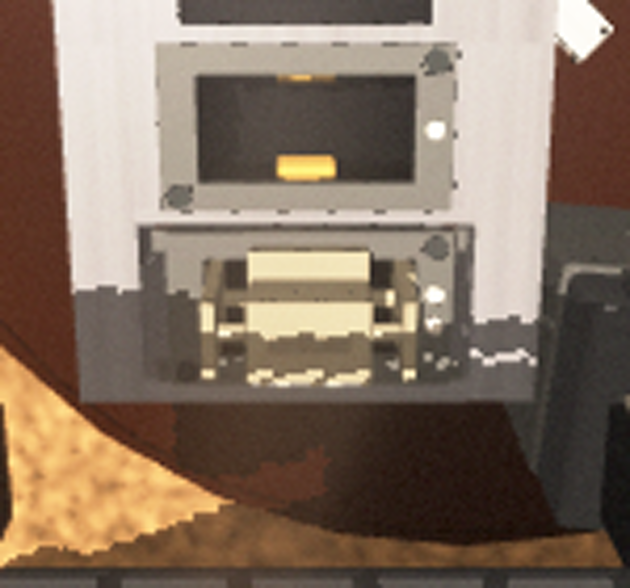

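View pics/s12.png

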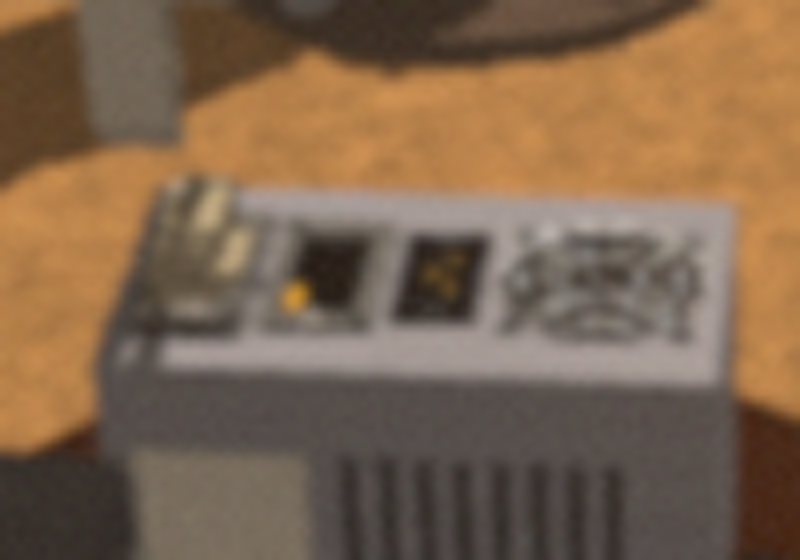

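```bash
python3 -c "
from cell import arm
s=arm.observe();print(s['dq'],s['force']);arm.sign_off()"
```

```text
[ 0.00027871  0.00219395 -0.00191889 -0.00277725 -0.00090449  0.00145848
 -0.00083487] [0.46022188 0.24884235 0.18133341]
the job is handed in; nothing more can be done
```

The voltage plug is out of its first socket and home in socket B. I handed the job in at about 16.4 s, with the gripper open and held well above the PSU. `sign_off` gives no verdict, so the result rests on the checks below.

- **Pinch and draw:** I pinched the tabs to their stops (opening 0.33, about 30 mm) with the grip set to 25 N. I then drew the plug straight up about 50 mm, with no more than about 3 N showing on the wrist between steps.
- **Transfer and push-in:** I moved 38 mm along the PSU's +x and fed the plug in slowly, seeing up to about 3.5 N at the blades. It stopped hard at 12.7 N about 2 mm above design height. I then eased off and let go.
- **Final images:** The plug stands square in socket B. The tabs span 1.77 times the block width, against 1.785 before the start, so both look fully out. Socket A is empty and the platter shows no turn.

**Disagreements:**
- The images put frame B about 3 mm high and the feel said 2 mm; both are within the stated range.
- The wrist camera and the seen fingers differed by 1–2 mm on centring, which I corrected before pinching.
- The scene camera put the box's corners about 6 mm off my estimate, but it agreed within about 2 mm on the plug itself.

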